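# Stand up the fallen bottle and hold the photo backdrop at its balance point

### The job

Get the little photo stand ready for a picture: first stand the fallen bottle upright in the lane, in the middle of the gap between its two standing neighbours, and let go of it. Then take the white backdrop flap by its bar, swing it up from its rest until it stands upright at its balance point over the hinge, and hold it still there: finish while still holding the bar. Do not let the flap tip far forward over the bottles, and leave the two neighbours standing where they are.

Things in the scene. Friction and masses are not known exactly. Their poses are not given: they have to be found in the camera images.
- photo_stand: aluminium base fixed to the worktop, 114 x 232 x 10 mm. Origin: centre of its underside; x points from the lane to the flap's hinge (robot's right), y along the lane (away from the robot), z up. Lane floor = its top face, 10 mm up, between two rails along y (4 mm above the floor, 94 mm apart). Behind are 34 mm high hinge cheeks and two 35 mm high rests for the flap at x = 144, y = +-75 mm
- bottle_tipped: the fallen bottle: amber jar with black cap, 40 mm diameter, 62 mm tall, about 0.09 kg, lying on the lane floor across the lane, cap towards the stand's -x (away from the flap). Origin: centre of its foot; z axis runs from foot to cap. The round wall is straight, and to be gripped, 5 to 29 mm above the foot. It belongs in the middle of the gap: x = 0, y = 0 of the stand
- bottle_far: standing neighbour bottle, same kind and size, on the lane floor about 92 mm to the stand's +y (the far end). Origin: centre of its foot, z up
- bottle_near: standing neighbour bottle, same kind and size, on the lane floor about 92 mm to the stand's -y (the near end). Origin: centre of its foot, z up
- flap (a joint): angle (rad) of the white backdrop flap on its free hinge: 0 = lying back on its rests, pointing to the stand's +x, 0.2 rad above level; grows as it is raised towards the lane; 1.371 = upright straight over the hinge, the balance point; beyond, it falls forward over the lane (end stop 1.8). White sheet 226 mm wide, 5 mm thick, ends 82 mm from the hinge; about 0.25 kg
- flap_bar (a point): middle of the flap's round steel bar handle, 10 mm diameter, 100 mm long along the stand's y, 120 mm from the hinge axis in the plane of the flap; 33 mm of open space between bar and sheet. It can be pinched from above, fingers closing along the stand's x, and turns between them. At rest it is 50 mm above the worktop, upright 146 mm. The point turns with the flap
- flap_hinge (a point): middle of the flap's hinge axis, which runs along the stand's y, 26 mm above the worktop. Fixed to the stand, same axes
Things that resemble listed ones, but are neither listed nor needed, are in the scene too. Leave any green look-alike of the bottle_tipped alone.

How it is judged:
On the way, in this order (a step that is already met when the one before it is completed fails the run):
1. the fallen bottle stands upright in the lane between its neighbours, released (angle between bottle_tipped's own z axis and vertical below 0.1 rad and contact force between the fingers and bottle_tipped below 0.1 N and height (world z) of bottle_tipped below 0.014 m and linear speed of bottle_tipped below 0.03 m/s and x of bottle_tipped in the frame of photo_stand between -0.024 and 0.024 m and y of bottle_tipped in the frame of photo_stand between -0.03 and 0.03 m), for 0.2 s.
2. the flap is held upright at its balance point for half a second (value of joint flap between 1.291 and 1.451 rad and contact force between the fingers and flap above 0.5 N), for 0.5 s.
At the end, for the whole second after the job is handed in: Fingers hold the flap (over 0.5 N) within 0.08 rad of upright, still; the fallen bottle stands upright, at rest on the lane floor, within 30 mm along and 24 mm across the lane of the gap's middle; both neighbours stand within 15 mm of where they were (all of step 2 and velocity of joint flap between -0.1 and 0.1 rad/s and angle between each of bottle_tipped, bottle_far, bottle_near's own z axis and vertical below 0.1 rad and height (world z) of bottle_tipped between 0.006 and 0.014 m and x of bottle_tipped in the frame of photo_stand between -0.024 and 0.024 m and y of bottle_tipped in the frame of photo_stand between -0.03 and 0.03 m and distance of each of bottle_far, bottle_near from where it was at the start of the episode below 0.015 m and linear speed of bottle_tipped below 0.03 m/s); the arm keeps its last pose, push and grip.
It fails at once if the flap tips forward more than 0.25 rad beyond upright (value of joint flap above 1.621 rad).
It fails at once if a neighbour bottle is knocked over or pushed 15 mm or more (angle between any of bottle_far, bottle_near's own z axis and vertical above 0.4 rad or distance of any of bottle_far, bottle_near from where it was at the start of the episode above 0.015 m).
It also fails if it takes over 58 s, if anything falls off the work surface, if the arm or the gripper's body presses on something with over 40 N, if the wrist force passes 120 N, or if a joint passes its speed limit or range.

### The arm

A 7-joint arm with a two-finger parallel gripper is mounted at the origin on a cart in front of the work surface, level with it; the furniture and walls round the work are solid. World frame = base frame: x ahead of the robot, y to its left, z up, the work surface at z = 0. Lengths are in m, angles in rad, forces in N, time in s.
With the tool pointing down it reaches from about 0.4 to 0.85 m from the base axis. Payload 4.5 kg.
Tool frame: the origin (TCP) lies on the centre line of the jaws, within the pads' length; the fingertips stand 8 mm ahead of it and the grasp point (between the pads) lies 11 mm behind it; z points along the fingers, x is the direction in which the jaws open and shut, and the axes are right-handed (so a half turn about z gives the same grasp; the last joint's range is limited). The gripper opens to 88 mm and grips with 3 to 60 N. Pads are 18 mm wide; open, the fingers measure 123 mm over their backs; the gripper's body (75 mm by 187 mm) begins 45 mm behind the grasp point.
Start: joints at [1.323, 0.689, -0.195, 1.565, 0.157, 0.902, -0.215], TCP at [0.174, -0.6, 0.247] pointing down, gripper open.
Joint ranges: [-3.01, 3.01], [-0.46, 2.08], [-1.47, 1.51], [0.13, 2.56], [-1, 4.14], [0.04, 2.09], [-2.66, 2.66]. Speed limits (rad/s): [2.57, 2.57, 3.14, 3.14, 3.14, 3.14, 3.14].

### API

Orientations are given as a unit quaternion [x, y, z, w].
In Python, from plant import r gives the robot as it stands.
- The arm moves only by the shell command python3 -m pendant 'ROWS' [FORCE]. ROWS is JSON, a list of rows, each a list of 3 entries, a list of its own where there are three numbers: the turn, a rotation vector about the tool's x, y, z in rad, then the shift along the tool's x, y, z in m, then the opening, from 0 (shut) to 1 (fully open). In form: [[[wx, wy, wz], [tx, ty, tz], claw], ...]. A call has 1 to 10 rows; each row is the pose to reach, as a shift and turn from the pose commanded when the call began, along the tool's axes at that moment; what a row does not reach only later rows make up. A row lasts 1/10 s, in which the tool goes at most 50 mm and 8.59 degrees, less where a joint would pass 70% of its speed; a pose out of reach is approached as far as the arm can. A call with a gripper value outside its range is refused whole. The fingers move at their own pace and stop on an object; FORCE is the grip in N (left out, the last holds). Time passes only in rows, so rows that repeat a pose let the fingers close. It gives the time, the measured TCP pose, the force and the opening at its end, in the units of the state.
- r.get_state(): the state, without advancing time (a new reading comes with each control period).
- r.snapshot(name): name is "scene" or "top"; returns a dict with "image" (420x560x3 uint8, red, green, blue), "mtx" (3x3 intrinsics, pixels), "R" (3x3) and "t" (3): a world point X has camera coordinates R X + t. Camera axes: x right, y down, z forward; pixel columns grow to the right and rows downward; lengths in m; the calibration is good to about 2 mm. A picture is of the moment at which its call begins. There is no depth.
- r.finish_job(): hands the job in, once; it reports no verdict.
The state is a dict: "clock": time; "q": joint angles; "qd": joint speeds; "joint_torque": joint torques, N m; "tool_pos": TCP position; "eef_rot": TCP orientation; "contact_force": force on the tool from outside, world axes, zero at the start; "moment": the same for the moment, N m; "opening": opening from 0.0 (shut) to 1.0 (fully open).
Only numpy, scipy, OpenCV 4.12 (cv2) and the standard library are available. Lean on these libraries where they do the work, as an engineer would, in place of code of your own. Each camera call takes 0.05 s, during which the arm holds its last target. There are 200 camera calls.

## Working session

There is one attempt and no reset: what is moved stays moved. The work goes in short steps, Python scripts to look and compute and a shell command to move; the robot and the scene stay as the last step left them, time stands still between calls to the robot, and variables do not carry over. Pictures are saved under pics/ and viewed, about 8 in all and at most 12, crops included, and the job is handed in when it is done.

```bash
ls; mkdir -p pics; python3 - <<'E'
from plant import r
import cv2
s=r.get_state();print({k:s[k] for k in('clock','tool_pos','eef_rot','opening','contact_force')})
for n in('scene','top'):
    d=r.snapshot(n);cv2.imwrite(f'pics/{n}0.png',d['image'][:,:,::-1]);print(n,d['mtx'],d['R'],d['t'])
E
```

```text
pics
{'clock': 0.0, 'tool_pos': array([ 0.17356233, -0.59975721,  0.2459073 ]), 'eef_rot': array([ 7.99422302e-01, -6.00768757e-01, -7.95169284e-04, -5.01425104e-04]), 'opening': 0.9976890149572041, 'contact_force': array([1.17431276, 0.06732305, 0.21769575])}
scene [[491.63847622   0.         272.33381677]
 [  0.         491.63847622 200.98598373]
 [  0.           0.           1.        ]] [[-0.86647169 -0.49917845  0.00690616]
 [-0.28671224  0.48625378 -0.82544131]
 [ 0.40868437 -0.7172016  -0.5644457 ]] [0.56032482 0.08852722 0.8609654 ]
top [[487.05022701   0.         277.34998414]
 [  0.         487.05022701 215.51198045]
 [  0.           0.           1.        ]] [[-0.00800173 -0.99938257  0.03421175]
 [-0.99047907  0.00321911 -0.13762574]
 [ 0.13743064 -0.03498726 -0.98989328]] [0.22508188 0.49749898 0.85278178]
```

View pics/top0.png

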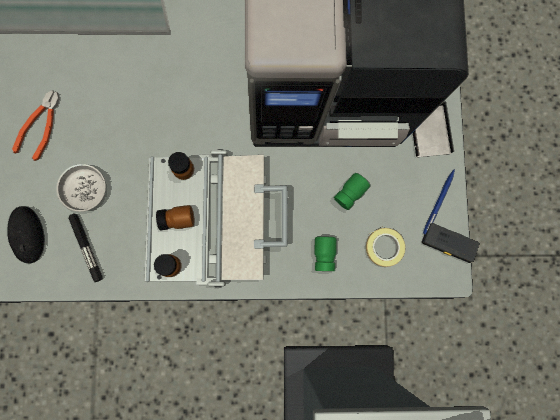

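View pics/scene0.png

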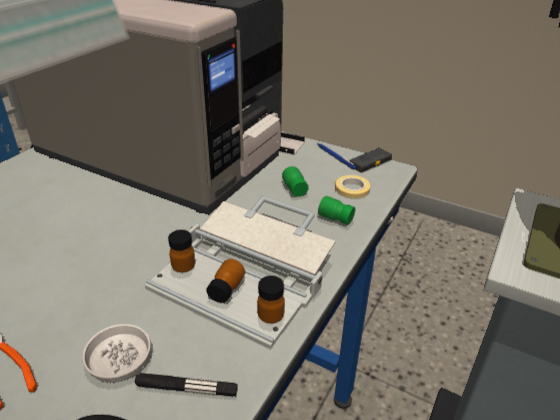

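```bash
cat > h.py <<'E'
import numpy as np,cv2
def ray(d,px,z):
    "world point on plane z for pixel(s)"
    px=np.atleast_2d(np.asarray(px,float)); R,t=np.array(d['R']),np.array(d['t'])
    v=np.c_[px,np.ones(len(px))]@np.linalg.inv(d['mtx']).T@R; c=-R.T@t
    return c+v*((z-c[2])/v[:,2])[:,None]
def proj(d,X):
    p=(np.atleast_2d(X)@np.array(d['R']).T+d['t'])@np.array(d['mtx']).T
    return p[:,:2]/p[:,2:]
E
python3 - <<'E'
from plant import r
from h import *
d=r.snapshot('top');im=d['image'];np.savez('top0.npz',**d)
s=r.snapshot('scene');np.savez('scene0.npz',**s)
hsv=cv2.cvtColor(im,cv2.COLOR_RGB2HSV)
roi=np.zeros(im.shape[:2],np.uint8);roi[145:295,140:300]=1
am=cv2.inRange(hsv,(3,120,60),(20,255,255))*roi
bl=cv2.inRange(hsv,(0,0,0),(180,255,50))*roi
wh=cv2.inRange(hsv,(8,8,180),(30,60,255))*roi
for n,m in('amber',am),('black',bl),('white',wh):
    cs,_=cv2.findContours(m,cv2.RETR_EXTERNAL,cv2.CHAIN_APPROX_NONE)
    for c in cs:
        if cv2.contourArea(c)>40: print(n,cv2.contourArea(c),cv2.minAreaRect(c),cv2.minEnclosingCircle(c))
c=cv2.resize(im[140:300,135:300],None,fx=4.8,fy=3.7,interpolation=cv2.INTER_CUBIC)
c=cv2.resize(im[145:293,140:298],None,fx=4,fy=4,interpolation=cv2.INTER_CUBIC)
cv2.imwrite('pics/crop1.png',c[:,:,::-1])
E
```

```text
amber 460.0 ((178.39634704589844, 217.06707763671875), (21.644580841064453, 25.509685516357422), 83.6598129272461) ((179.63319396972656, 216.69650268554688), 14.895933151245117)
amber 48.0 ((183.27882385253906, 171.22470092773438), (9.1678466796875, 20.615528106689453), 67.16634368896484) ((181.94444274902344, 168.05555725097656), 10.371294975280762)
black 350.5 ((165.0, 265.0), (20.0, 22.0), 90.0) ((165.14706420898438, 264.441162109375), 11.255614280700684)
black 154.5 ((161.7167205810547, 219.59214782714844), (19.6877498626709, 10.749394416809082), 83.2901611328125) ((162.5, 219.5), 10.12432861328125)
black 336.5 ((179.0, 162.5), (21.0, 20.0), 90.0) ((179.0, 162.5), 11.10190200805664)
white 4631.5 ((242.4215850830078, 216.99923706054688), (40.37061309814453, 124.39598846435547), 0.5617052912712097) ((242.5, 217.0), 65.30132293701172)
```

View pics/crop1.png

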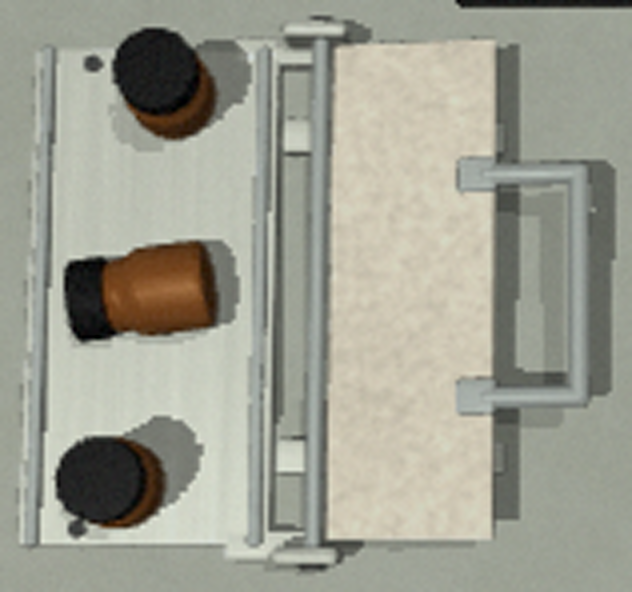

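```bash
python3 - <<'E'
from h import *
d=dict(np.load('top0.npz'))
C=lambda x,y:(x/4+140,y/4+145)
def P(n,p,z): print(n,ray(d,p,z)[0].round(4))
P('railfarL',C(47,48),.014);P('railnearL',C(26,545),.014)
P('R rail far',C(264,48),.014);P('R rail near',C(254,545),.014)
P('hinge far',C(320,42),.026);P('hinge near',C(314,545),.026)
P('sheet far',C(495,40),.043);P('sheet near',C(493,538),.043)
P('bar far',C(578,172),.050);P('bar near',C(578,395),.050)
P('capfar',(179,162.5),.071);P('capnear',(165,264.7),.071)
P('amber foot',C(215,285),.03);P('cap end',C(67,300),.027);P('amberC',(178.4,217.07),.035)
P('machine',(250,146),0)
E
```

```text
railfarL [0.6118 0.4549 0.014 ]
railnearL [0.3825 0.458  0.014 ]
R rail far [0.6119 0.3543 0.014 ]
R rail near [0.3817 0.356  0.014 ]
hinge far [0.6116 0.3272 0.026 ]
hinge near [0.3815 0.328  0.026 ]
sheet far [0.6081 0.2466 0.043 ]
sheet near [0.3838 0.2484 0.043 ]
bar far [0.5457 0.2098 0.05  ]
bar near [0.4458 0.2108 0.05  ]
capfar [0.587  0.3946 0.071 ]
capnear [0.4097 0.4146 0.071 ]
amber foot [0.498  0.3731 0.03  ]
cap end [0.4918 0.4398 0.027 ]
amberC [0.4959 0.3998 0.035 ]
machine [0.6373 0.2724 0.    ]
```

```bash
cat > go.py <<'E'
# go.py gx gy gz yaw_deg lean_deg : shift/turn in tool axes to bring the GRASP POINT there
import sys,numpy as np
from scipy.spatial.transform import Rotation as Ro
from plant import r
x,y,z,yaw,lean=map(float,sys.argv[1:6])
s=r.get_state();R0=Ro.from_quat(s['eef_rot']);p=s['tool_pos']
R1=Ro.from_euler('z',yaw,degrees=True)*Ro.from_euler('x',lean,degrees=True)*Ro.from_euler('x',180,degrees=True)
print('clock',round(s['clock'],2),'grasp now',(p-R0.apply([0,0,.011])).round(4),'op',round(s['opening'],3),'F',s['contact_force'].round(1),'q',s['q'].round(2))
print('turn',(R0.inv()*R1).as_rotvec().round(4),'shift',R0.inv().apply(np.array([x,y,z])+R1.apply([0,0,.011])-p).round(4))
E
python3 go.py .45 -.2 .28 -45 0; python3 go.py .47 .2 .3 5 -20
```

```text
clock 0.2 grasp now [ 0.1737 -0.6     0.2572] op 0.997 F [ 0.7  0.3 -0.8] q [ 1.32  0.69 -0.19  1.57  0.16  0.9  -0.22]
turn [-2.000e-04  1.000e-03 -5.035e-01] shift [-0.3074 -0.3767 -0.0225]
clock 0.2 grasp now [ 0.1737 -0.6     0.2572] op 0.997 F [ 0.7  0.3 -0.8] q [ 1.32  0.69 -0.19  1.57  0.16  0.9  -0.22]
turn [-0.2926  0.2409 -1.3611] shift [-0.6824 -0.5064 -0.0428]
```

```bash
python3 -m pendant '[[[0,0,-0.5],[-0.307,-0.377,-0.022],0.68],[[0,0,-0.5],[-0.307,-0.377,-0.022],0.68],[[0,0,-0.5],[-0.307,-0.377,-0.022],0.68],[[0,0,-0.5],[-0.307,-0.377,-0.022],0.68],[[0,0,-0.5],[-0.307,-0.377,-0.022],0.68],[[0,0,-0.5],[-0.307,-0.377,-0.022],0.68],[[0,0,-0.5],[-0.307,-0.377,-0.022],0.68],[[0,0,-0.5],[-0.307,-0.377,-0.022],0.68],[[0,0,-0.5],[-0.307,-0.377,-0.022],0.68],[[0,0,-0.5],[-0.307,-0.377,-0.022],0.68]]' 20; python3 go.py .49 .25 .28 5 -20
```

```text
clock: 1.2
tool_pos: [0.4524, -0.1974, 0.2691]
eef_rot: [0.924, -0.383, 0.0, -0.001]
contact_force: [0.8, -0.2, -0.8]
opening: 0.678
clock 1.2 grasp now [ 0.4524 -0.1974  0.2801] op 0.678 F [ 0.8 -0.2 -0.8] q [ 0.53  0.5  -0.32  1.92  0.22  0.76 -0.7 ]
turn [-0.3277  0.1514 -0.8642] shift [-2.870e-01 -3.404e-01 -2.000e-04]
```

```bash
python3 -m pendant '[[[-0.33,0.15,-0.864],[-0.287,-0.34,0],0.68],[[-0.33,0.15,-0.864],[-0.287,-0.34,0],0.68],[[-0.33,0.15,-0.864],[-0.287,-0.34,0],0.68],[[-0.33,0.15,-0.864],[-0.287,-0.34,0],0.68],[[-0.33,0.15,-0.864],[-0.287,-0.34,0],0.68],[[-0.33,0.15,-0.864],[-0.287,-0.34,0],0.68],[[-0.33,0.15,-0.864],[-0.287,-0.34,0],0.68],[[-0.33,0.15,-0.864],[-0.287,-0.34,0],0.68],[[-0.33,0.15,-0.864],[-0.287,-0.34,0],0.68],[[-0.33,0.15,-0.864],[-0.287,-0.34,0],0.68]]' 20; python3 go.py .496 .395 .12 5 -45
```

```text
clock: 2.2
tool_pos: [0.4885, 0.251, 0.2679]
eef_rot: [0.984, 0.046, 0.006, 0.171]
contact_force: [-0.5, -1.7, -0.4]
opening: 0.678
clock 2.2 grasp now [0.4882 0.2547 0.2782] op 0.678 F [-0.5 -1.7 -0.4] q [-0.48  0.67 -0.41  1.64  0.54  1.19 -1.04]
turn [-4.419e-01  2.000e-04  6.500e-03] shift [ 0.0213 -0.1794  0.101 ]
```

```bash
python3 -m pendant '[[[-0.442,0,0.006],[0.021,-0.179,0.101],0.68],[[-0.442,0,0.006],[0.021,-0.179,0.101],0.68],[[-0.442,0,0.006],[0.021,-0.179,0.101],0.68],[[-0.442,0,0.006],[0.021,-0.179,0.101],0.68],[[-0.442,0,0.006],[0.021,-0.179,0.101],0.68],[[-0.442,0,0.006],[0.021,-0.179,0.101],0.68],[[-0.442,0,0.006],[0.021,-0.179,0.101],0.68],[[-0.442,0,0.006],[0.021,-0.179,0.101],0.68]]' 20; python3 go.py .496 .399 .036 5 -45; python3 - <<'E'
from plant import r
import cv2
a=r.snapshot('top')['image'];b=r.snapshot('scene')['image']
i=cv2.hconcat([a[100:320,60:340],b[150:370,100:380]])
cv2.imwrite('pics/p2.png',cv2.resize(i,(800,315))[:,:,::-1])
E
```

```text
clock: 3.0
tool_pos: [0.5009, 0.3758, 0.1154]
eef_rot: [0.922, 0.034, 0.016, 0.385]
contact_force: [-0.0, -0.0, 0.3]
opening: 0.68
clock 3.0 grasp now [0.5003 0.3836 0.1231] op 0.68 F [-0.  -0.   0.3] q [-0.86  1.16 -0.24  1.15  0.64  1.59 -1.2 ]
turn [ 0.0063  0.0056 -0.0106] shift [-0.0033 -0.0731  0.05  ]
```

View pics/p2.png

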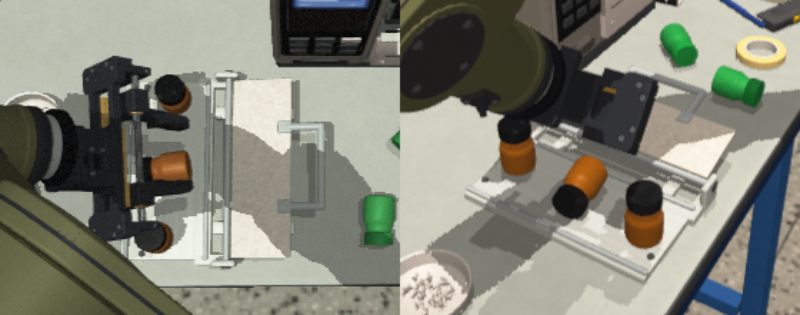

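```bash
python3 -m pendant '[[[0.006,0.006,-0.01],[-0.003,-0.02,0.013],0.68],[[0.006,0.006,-0.01],[-0.003,-0.04,0.026],0.68],[[0.006,0.006,-0.01],[-0.003,-0.052,0.032],0.68],[[0.006,0.006,-0.01],[-0.003,-0.052,0.032],0.68],[[0.006,0.006,-0.01],[-0.003,-0.052,0.032],0.68]]' 20; python3 go.py .496 .399 .035 5 -45
```

```text
clock: 3.6
tool_pos: [0.4949, 0.3905, 0.0527]
eef_rot: [0.922, 0.042, 0.016, 0.383]
contact_force: [-0.1, 0.3, -0.4]
opening: 0.675
clock 3.6 grasp now [0.4942 0.3983 0.0604] op 0.675 F [-0.1  0.3 -0.4] q [-0.88  1.26 -0.24  1.11  0.65  1.54 -1.22]
turn [0.0022 0.0002 0.0041] shift [ 0.002  -0.0185  0.0175]
```

```bash
python3 -m pendant '[[[0,0,0],[0.002,-0.006,0.006],0.68],[[0,0,0],[0.002,-0.012,0.012],0.68],[[0,0,0],[0.002,-0.0185,0.0175],0.68],[[0,0,0],[0.002,-0.0185,0.0175],0.68],[[0,0,0],[0.002,-0.0185,0.0175],0.68]]' 20; python3 go.py .496 .399 .035 5 -45; python3 - <<'E'
from plant import r
import cv2
a=r.snapshot('top')['image'];b=r.snapshot('scene')['image']
i=cv2.hconcat([a[140:300,100:240],b[210:370,160:300]])
cv2.imwrite('pics/p3.png',cv2.resize(i,None,fx=2.8,fy=2.8)[:,:,::-1])
E
```

```text
clock: 4.1
tool_pos: [0.4985, 0.3965, 0.0335]
eef_rot: [0.924, 0.041, 0.019, 0.379]
contact_force: [3.1, 11.7, 27.4]
opening: 0.68
clock 4.1 grasp now [0.4978 0.4042 0.0413] op 0.68 F [ 3.1 11.7 27.4] q [-0.88  1.29 -0.24  1.08  0.66  1.53 -1.23]
turn [-0.0066 -0.0039 -0.0008] shift [-0.0023 -0.0008  0.008 ]
```

View pics/p3.png

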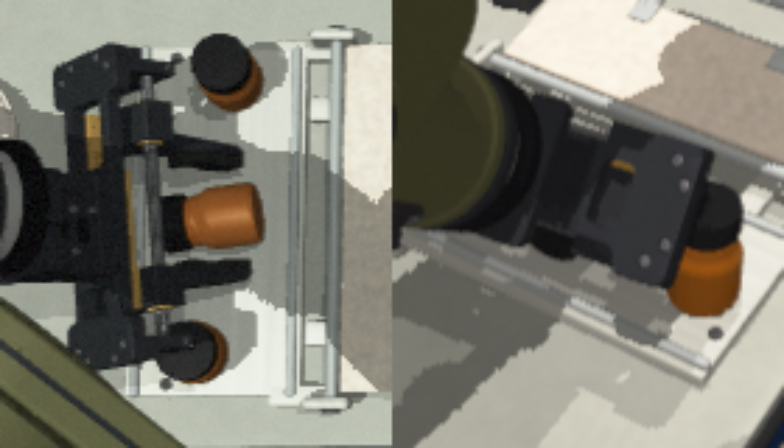

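```bash
python3 -m pendant '[[[0,0,0],[0,0.012,-0.012],0.68],[[0,0,0],[0,0.03,-0.03],0.68],[[0,0,0],[0,0.064,-0.064],0.68],[[0.4,0,0],[0,0.064,-0.064],0.68],[[0.78,0,0],[0,0.064,-0.064],0.68],[[0.78,0,0],[0,0.064,-0.064],0.68],[[0.78,0,0],[0,0.064,-0.064],0.68],[[0.78,0,0],[0,0.064,-0.064],0.68],[[0.78,0,0],[0,0.064,-0.064],0.68],[[0.78,0,0],[0,0.064,-0.064],0.68]]' 20; python3 go.py .496 .396 .08 5 0
cat > look.py <<'E'
import sys
from plant import r
from h import *
d=r.snapshot('top');im=d['image'];s=r.snapshot('scene')['image']
i=cv2.hconcat([im[140:300,100:300],s[190:350,140:340]])
cv2.imwrite(sys.argv[1],cv2.resize(i,(800,320))[:,:,::-1])
hsv=cv2.cvtColor(im,cv2.COLOR_RGB2HSV)
roi=np.zeros(im.shape[:2],np.uint8);roi[145:295,140:235]=1
for n,lo,hi,z in('amber',(3,120,60),(20,255,255),.035),('black',(0,0,0),(180,255,50),.071):
    for c in cv2.findContours(cv2.inRange(hsv,lo,hi)*roi,cv2.RETR_EXTERNAL,cv2.CHAIN_APPROX_NONE)[0]:
        if cv2.contourArea(c)>40:
            p,w,_=cv2.minAreaRect(c);print(n,np.round(p,1),np.round(w,1),ray(d,p,z)[0].round(4))
E
python3 look.py pics/p4.png
```

```text
clock: 5.2
tool_pos: [0.4986, 0.3881, 0.118]
eef_rot: [0.999, 0.043, -0.001, 0.005]
contact_force: [0.3, -0.7, 0.0]
opening: 0.678
clock 5.2 grasp now [0.4986 0.3882 0.129 ] op 0.678 F [ 0.3 -0.7  0. ] q [-0.46  0.91 -0.51  1.63  0.59  0.78 -1.16]
turn [ 0.0092  0.0025 -0.0017] shift [-0.0018 -0.0085  0.049 ]
amber [174.4 271.3] [ 6.1 18.3] [0.3994 0.4048 0.035 ]
black [165. 237.] [11.6 16.9] [0.4567 0.4157 0.071 ]
black [165.6 232.1] [22.7 48.8] [0.4652 0.4148 0.071 ]
```

View pics/p4.png

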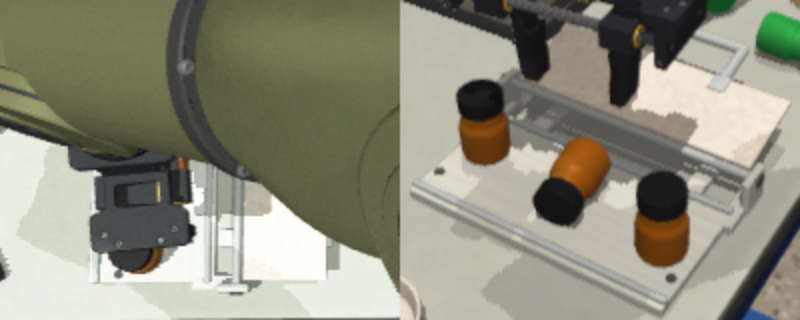

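```bash
cat > nb.py <<'E'
# foot-level positions from the scene camera: amber blobs, now against the start
from plant import r
from h import *
def f(d):
    h=cv2.cvtColor(d['image'],cv2.COLOR_RGB2HSV);m=cv2.inRange(h,(3,150,60),(18,255,255));m[:210]=0;m[340:]=0
    for c in cv2.findContours(m,cv2.RETR_EXTERNAL,cv2.CHAIN_APPROX_NONE)[0]:
        if cv2.contourArea(c)>100:
            x,y,w,hh=cv2.boundingRect(c);print((x,y,w,hh),ray(d,(x+w/2,y+hh),.01)[0].round(4))
f(dict(np.load('scene0.npz')));print('now');f(r.snapshot('scene'))
E
python3 nb.py
```

```text
(258, 296, 26, 27) [0.3999 0.4324 0.01  ]
(215, 259, 30, 31) [0.4882 0.4069 0.01  ]
(170, 246, 25, 26) [0.5774 0.4118 0.01  ]
now
(258, 296, 26, 27) [0.3999 0.4324 0.01  ]
(215, 259, 30, 31) [0.4882 0.4069 0.01  ]
(170, 246, 25, 26) [0.5774 0.4118 0.01  ]
```

```bash
python3 -m pendant '[[[0,0,0],[-0.002,-0.009,0.03],0.68],[[0,0,0],[-0.002,-0.009,0.06],0.68],[[0,0,0],[-0.002,-0.009,0.08],0.68],[[0,0,0],[-0.002,-0.009,0.09],0.68],[[0,0,0],[-0.002,-0.009,0.09],0.68],[[0,0,0],[-0.002,-0.009,0.09],0.3],[[0,0,0],[-0.002,-0.009,0.09],0.3],[[0,0,0],[-0.002,-0.009,0.09],0.3],[[0,0,0],[-0.002,-0.009,0.09],0.3],[[0,0,0],[-0.002,-0.009,0.09],0.3]]' 15; python3 go.py .496 .417 .042 5 0;python3 nb.py | tail -3
```

```text
clock: 6.35
tool_pos: [0.4947, 0.4003, 0.0287]
eef_rot: [0.999, 0.045, -0.001, 0.003]
contact_force: [-0.3, -0.3, 5.6]
opening: 0.446
clock 6.35 grasp now [0.4947 0.4003 0.0397] op 0.446 F [-0.3 -0.3  5.6] q [-0.52  1.03 -0.44  1.64  0.67  0.63 -1.24]
turn [0.0059 0.0014 0.0023] shift [ 0.0028 -0.0165 -0.0024]
(258, 295, 26, 28) [0.3999 0.4324 0.01  ]
(216, 259, 23, 32) [0.4903 0.4106 0.01  ]
(170, 249, 25, 23) [0.5774 0.4118 0.01  ]
```

```bash
python3 -m pendant '[[[0,0,0],[0,0,-0.004],0.3],[[0,0,0],[0,-0.01,-0.006],0.3],[[0,0,0],[0,-0.018,-0.006],0.3],[[0,0,0],[0,-0.018,-0.003],0.3],[[0,0,0],[0,-0.018,-0.001],0.3],[[0,0,0],[0,-0.018,-0.001],0.68],[[0,0,0],[0,-0.018,-0.001],0.68],[[0,0,0],[0,-0.018,-0.001],0.68],[[0,0,0],[0,-0.018,-0.02],0.68],[[0,0,0],[0,-0.018,-0.05],0.68]]' 15; python3 go.py .4935 .420 .095 5 -45
```

```text
clock: 7.4
tool_pos: [0.4916, 0.4167, 0.0772]
eef_rot: [0.999, 0.045, -0.003, 0.005]
contact_force: [0.3, 0.7, 0.5]
opening: 0.683
clock 7.4 grasp now [0.4916 0.4168 0.0882] op 0.683 F [0.3 0.7 0.5] q [-0.52  0.97 -0.48  1.6   0.62  0.74 -1.21]
turn [-0.7754  0.0045  0.005 ] shift [ 0.0022  0.0048 -0.01  ]
```

```bash
python3 -m pendant '[[[0,0,0],[0.002,0.005,-0.045],0.68],[[-0.4,0,0],[0.002,0.005,-0.045],0.68],[[-0.775,0.004,0.005],[0.002,0.005,-0.045],0.68],[[-0.775,0.004,0.005],[0.002,0.005,-0.045],0.68],[[-0.775,0.004,0.005],[0.002,0.005,-0.045],0.68],[[-0.775,0.004,0.005],[0.002,0.005,-0.045],0.68],[[-0.775,0.004,0.005],[0.002,0.005,-0.045],0.68],[[-0.775,0.004,0.005],[0.002,0.005,-0.045],0.68],[[-0.775,0.004,0.005],[0.002,0.005,-0.045],0.68]]' 15; python3 look.py pics/p5.png; python3 go.py .494 .418 .034 5 -45
```

```text
clock: 8.3
tool_pos: [0.4963, 0.4126, 0.124]
eef_rot: [0.924, 0.039, 0.018, 0.38]
contact_force: [0.0, -0.8, 0.1]
opening: 0.682
amber [173.8 266.4] [11.6 21.8] [0.408  0.4062 0.035 ]
amber [168.  219.5] [21. 26.] [0.4916 0.4182 0.035 ]
amber [184.3 171.9] [13.4 20.6] [0.5787 0.3909 0.035 ]
black [165.  264.5] [20.9 22.1] [0.4101 0.4146 0.071 ]
black [151.3 225.8] [29.5 33.9] [0.4761 0.4394 0.071 ]
black [153.7 185.6] [28.6 13.1] [0.5461 0.4372 0.071 ]
black [179.  162.5] [21. 20.] [0.587  0.3946 0.071 ]
clock 8.4 grasp now [0.4959 0.42   0.1324] op 0.683 F [ 0.7 -0.2  0.6] q [-0.89  1.18 -0.25  1.05  0.63  1.65 -1.18]
turn [-0.0055 -0.0011 -0.0053] shift [-0.0026 -0.0678  0.0712]
```

View pics/p5.png

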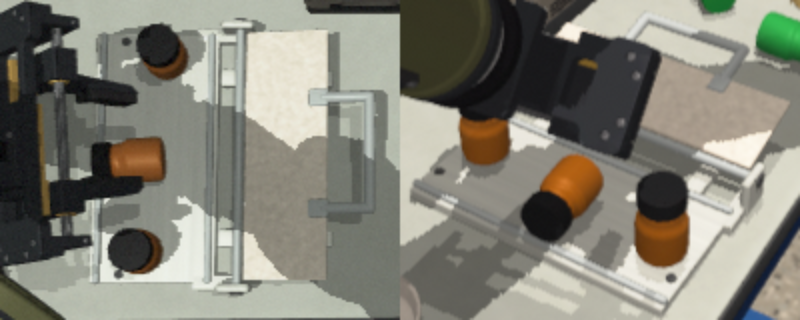

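```bash
python3 -m pendant '[[[0,0,0],[-0.003,-0.02,0.021],0.68],[[0,0,0],[-0.003,-0.04,0.042],0.68],[[0,0,0],[-0.003,-0.055,0.058],0.68],[[0,0,0],[-0.003,-0.066,0.07],0.68],[[0,0,0],[-0.003,-0.066,0.07],0.68],[[0,0,0],[-0.003,-0.066,0.07],0.68]]' 20; python3 go.py .493 .418 .036 5 -45
```

```text
clock: 9.0
tool_pos: [0.493, 0.411, 0.027]
eef_rot: [0.924, 0.039, 0.018, 0.38]
contact_force: [0.1, -0.1, 0.5]
opening: 0.678
clock 9.0 grasp now [0.4923 0.4187 0.0349] op 0.678 F [ 0.1 -0.1  0.5] q [-0.9   1.31 -0.24  1.03  0.65  1.55 -1.23]
turn [-0.0041 -0.0018 -0.003 ] shift [ 0.0007  0.0014 -0.0003]
```

Clear, no contact. Grip and lift.

```bash
python3 -m pendant '[[[0,0,0],[0,0,0],0.3],[[0,0,0],[0,0,0],0.3],[[0,0,0],[0,0,0],0.3],[[0,0,0],[0,0,0],0.3],[[0,0,0],[0,0,0],0.3],[[0,0,0],[0,0.014,-0.014],0.3],[[0,0,0],[0,0.04,-0.04],0.3],[[0,0,0],[0,0.064,-0.064],0.3],[[0,0,0],[0,0.064,-0.064],0.3]]' 25; python3 go.py .497 .395 .16 5 0;python3 go.py .497 .395 .12 5 45
```

```text
clock: 9.9
tool_pos: [0.4941, 0.4126, 0.1229]
eef_rot: [0.925, 0.038, 0.02, 0.378]
contact_force: [0.1, -0.2, -0.3]
opening: 0.444
clock 9.9 grasp now [0.4933 0.4202 0.1307] op 0.444 F [ 0.1 -0.2 -0.3] q [-0.89  1.18 -0.25  1.06  0.63  1.64 -1.19]
turn [ 0.7755 -0.0082 -0.0048] shift [ 0.0017  0.031  -0.0062]
clock 9.9 grasp now [0.4933 0.4202 0.1307] op 0.444 F [ 0.1 -0.2 -0.3] q [-0.89  1.18 -0.25  1.06  0.63  1.64 -1.19]
turn [ 1.5609e+00 -1.0100e-02 -1.4000e-03] shift [ 0.0013 -0.0003  0.0146]
```

```bash
python3 -m pendant '[[[0.15,0,0],[0.002,0.031,-0.006],0.3],[[0.3,0,0],[0.002,0.031,-0.006],0.3],[[0.45,0,0],[0.002,0.031,-0.006],0.3],[[0.6,0,0],[0.002,0.031,-0.006],0.3],[[0.775,-0.008,-0.005],[0.002,0.031,-0.006],0.3],[[0.775,-0.008,-0.005],[0.002,0.031,-0.006],0.3],[[0.775,-0.008,-0.005],[0.002,0.031,-0.006],0.3]]' 25; python3 go.py .497 .395 .13 5 45
```

```text
clock: 10.6
tool_pos: [0.4965, 0.3909, 0.143]
eef_rot: [0.999, 0.043, -0.003, 0.005]
contact_force: [-1.3, 0.5, -0.8]
opening: 0.444
clock 10.6 grasp now [0.4965 0.391  0.154 ] op 0.444 F [-1.3  0.5 -0.8] q [-0.46  0.87 -0.53  1.61  0.56  0.82 -1.14]
turn [ 0.7956  0.0063 -0.0042] shift [ 0.001  -0.012   0.0206]
```

```bash
python3 -m pendant '[[[0.15,0,0],[0.001,-0.004,0.006],0.3],[[0.3,0,0],[0.001,-0.008,0.012],0.3],[[0.45,0,0],[0.001,-0.012,0.02],0.3],[[0.6,0,0],[0.001,-0.012,0.02],0.3],[[0.795,0.006,-0.004],[0.001,-0.012,0.02],0.3],[[0.795,0.006,-0.004],[0.001,-0.012,0.02],0.3],[[0.795,0.006,-0.004],[0.001,-0.012,0.02],0.3],[[0.795,0.006,-0.004],[0.001,-0.012,0.02],0.3]]' 25; python3 go.py .497 .395 .10 5 45; python3 look.py pics/p6.png
```

```text
clock: 11.4
tool_pos: [0.4949, 0.4071, 0.1228]
eef_rot: [0.922, 0.042, -0.018, -0.383]
contact_force: [0.7, 0.8, -0.7]
opening: 0.445
clock 11.4 grasp now [0.4956 0.3993 0.1305] op 0.445 F [ 0.7  0.8 -0.7] q [ 0.09  1.13 -0.95  1.91  0.6   0.12 -0.83]
turn [-0.0022  0.004   0.003 ] shift [0.0011 0.0248 0.0184]
amber [174.6 270.5] [ 7.3 19. ] [0.4008 0.4046 0.035 ]
amber [167.9 216.9] [ 9.2 22.1] [0.4964 0.4184 0.035 ]
black [193.  209.2] [129.7  81.9] [0.5047 0.369  0.071 ]
```

View pics/p6.png

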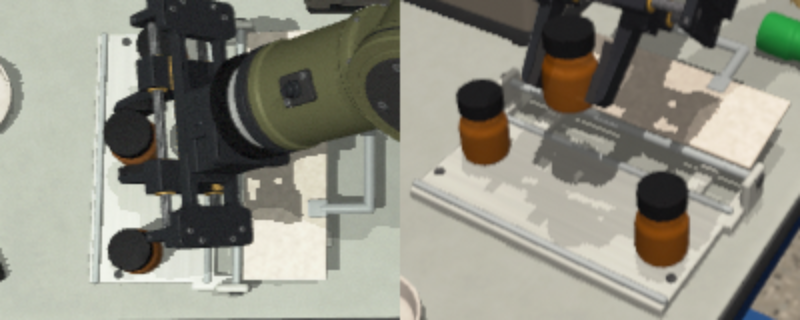

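```bash
python3 -m pendant '[[[0,0,0],[0.001,0.025,0.018],0.3],[[0,0,0],[0.001,0.04,0.03],0.3],[[0,0,0],[0.001,0.055,0.044],0.3],[[0,0,0],[0.001,0.063,0.053],0.3],[[0,0,0],[0.001,0.069,0.059],0.3],[[0,0,0],[0.001,0.069,0.059],0.3]]' 25; python3 go.py .497 .392 .035 5 45
```

```text
clock: 12.1
tool_pos: [0.4973, 0.3999, 0.0331]
eef_rot: [0.923, 0.043, -0.016, -0.383]
contact_force: [-0.5, -0.4, -1.1]
opening: 0.44
clock 12.1 grasp now [0.498  0.3922 0.0409] op 0.44 F [-0.5 -0.4 -1.1] q [ 0.08  1.28 -0.87  1.89  1.54  0.04 -1.64]
turn [-0.001   0.0013  0.0054] shift [-0.001   0.0042  0.0041]
```

```bash
python3 -m pendant '[[[0,0,0],[0,0.0015,0.0015],0.3],[[0,0,0],[0,0.003,0.003],0.3],[[0,0,0],[0,0.0045,0.0045],0.3],[[0,0,0],[0,0.0045,0.0045],0.3]]' 25; python3 go.py .497 .392 .035 5 45
```

```text
clock: 12.5
tool_pos: [0.4973, 0.3982, 0.0261]
eef_rot: [0.923, 0.041, -0.017, -0.383]
contact_force: [0.0, -0.4, -1.0]
opening: 0.447
clock 12.5 grasp now [0.498  0.3904 0.0339] op 0.447 F [ 0.  -0.4 -1. ] q [ 0.1   1.31 -0.91  1.89  1.58  0.08 -1.67]
turn [-0.0021  0.0016  0.0017] shift [-0.0008 -0.0019  0.0004]
```

```bash
python3 -m pendant '[[[0,0,0],[0,0.0,0.001],0.3],[[0,0,0],[0,0.0,0.002],0.3],[[0,0,0],[0,0.0,0.002],0.3]]' 25; python3 go.py .497 .392 .035 5 45;  python3 - <<'E'
from plant import r
import cv2
b=r.snapshot('scene')['image']
cv2.imwrite('pics/p7.png',cv2.resize(b[210:330,150:310],(800,600),interpolation=cv2.INTER_CUBIC)[:,:,::-1])
E
```

```text
clock: 12.8
tool_pos: [0.4973, 0.3999, 0.0256]
eef_rot: [0.922, 0.042, -0.017, -0.384]
contact_force: [-0.3, -1.1, 2.8]
opening: 0.442
clock 12.8 grasp now [0.498  0.3922 0.0334] op 0.442 F [-0.3 -1.1  2.8] q [ 0.1   1.31 -0.92  1.89  1.6   0.09 -1.69]
turn [-0.0038  0.0011  0.0025] shift [-0.001  -0.001  -0.0012]
```

View pics/p7.png

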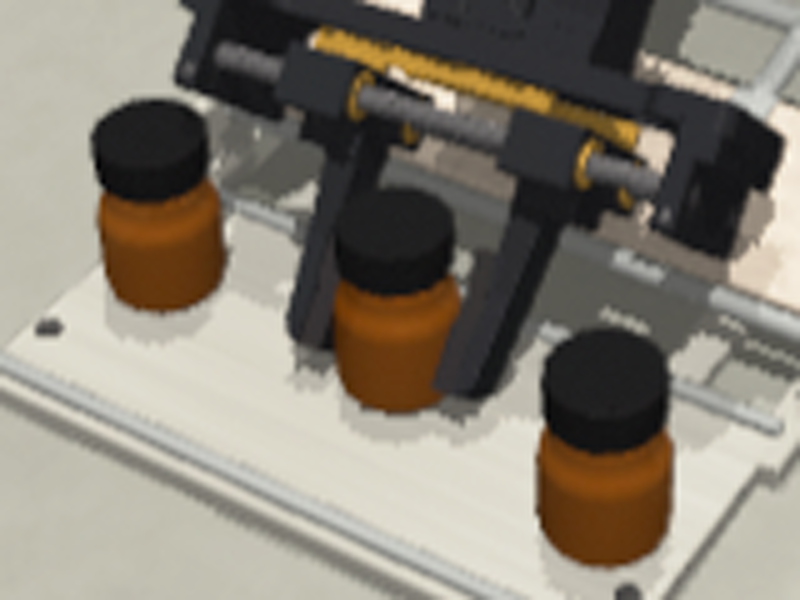

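```bash
python3 -m pendant '[[[0,0,0],[0,0,0],0.5],[[0,0,0],[0,0,0],0.68],[[0,0,0],[0,0,0],0.68],[[0,0,0],[0,0,0],0.68],[[0,0,0],[0,0,-0.01],0.68],[[0,0,0],[0,0,-0.03],0.68],[[0,0,0],[0,0,-0.06],0.68],[[0,0,0],[0,-0.05,-0.10],0.68],[[0,0,0],[0,-0.09,-0.13],0.68],[[0,0,0],[0,-0.09,-0.13],0.68]]' 20; python3 nb.py|tail -3; python3 go.py .4955 .2103 .22 -90 0;python3 go.py .4955 .2103 .22 90 0;
```

```text
clock: 13.85
tool_pos: [0.5004, 0.3735, 0.1868]
eef_rot: [0.921, 0.043, -0.015, -0.387]
contact_force: [0.1, 0.4, 0.3]
opening: 0.677
(258, 296, 26, 27) [0.3999 0.4324 0.01  ]
(217, 266, 25, 27) [0.4852 0.4126 0.01  ]
(170, 246, 25, 26) [0.5774 0.4118 0.01  ]
clock 13.9 grasp now [0.5012 0.3655 0.1942] op 0.683 F [-0.1  0.7  1.9] q [ 0.28  1.18 -1.29  1.91  1.04  0.42 -1.25]
turn [-0.6044  0.6512  1.5671] shift [-0.0196  0.0974 -0.1313]
clock 13.9 grasp now [0.5012 0.3655 0.1942] op 0.683 F [-0.1  0.7  1.9] q [ 0.28  1.18 -1.29  1.91  1.04  0.42 -1.25]
turn [-0.6356 -0.5899 -1.3933] shift [-0.0196  0.0974 -0.1313]
```

```bash
python3 -m pendant '[[[-0.1,-0.09,-0.2],[-0.005,0.01,-0.05],0.27],[[-0.2,-0.18,-0.4],[-0.01,0.03,-0.10],0.27],[[-0.635,-0.59,-1.39],[-0.02,0.097,-0.131],0.27],[[-0.635,-0.59,-1.39],[-0.02,0.097,-0.131],0.27],[[-0.635,-0.59,-1.39],[-0.02,0.097,-0.131],0.27],[[-0.635,-0.59,-1.39],[-0.02,0.097,-0.131],0.27],[[-0.635,-0.59,-1.39],[-0.02,0.097,-0.131],0.27],[[-0.635,-0.59,-1.39],[-0.02,0.097,-0.131],0.27],[[-0.635,-0.59,-1.39],[-0.02,0.097,-0.131],0.27],[[-0.635,-0.59,-1.39],[-0.02,0.097,-0.131],0.27]]' 20; python3 go.py .4957 .2103 .12 90 0
```

```text
clock: 14.9
tool_pos: [0.4943, 0.208, 0.2024]
eef_rot: [0.758, 0.651, -0.008, -0.044]
contact_force: [0.3, 0.0, 0.1]
opening: 0.272
clock 14.9 grasp now [0.4951 0.2073 0.2134] op 0.272 F [0.3 0.  0.1] q [ 0.24  1.05 -1.42  1.81  1.01  1.27 -0.03]
turn [-0.0739 -0.0517 -0.1514] shift [-0.0018  0.0082  0.0931]
```

```bash
python3 -m pendant '[[[-0.074,-0.052,-0.15],[-0.002,0.008,0.05],0.27],[[-0.074,-0.052,-0.15],[-0.002,0.008,0.093],0.27],[[-0.074,-0.052,-0.15],[-0.002,0.008,0.093],0.27],[[-0.074,-0.052,-0.15],[-0.002,0.008,0.093],0.27]]' 20; python3 go.py .4957 .2103 .053 90 0;  python3 - <<'E'
from plant import r
import cv2
a=r.snapshot('top')['image'];b=r.snapshot('scene')['image']
i=cv2.hconcat([a[130:300,150:350],b[160:330,190:390]])
cv2.imwrite('pics/p8.png',cv2.resize(i,(800,340),interpolation=cv2.INTER_CUBIC)[:,:,::-1])
E
```

```text
clock: 15.3
tool_pos: [0.4948, 0.2108, 0.1101]
eef_rot: [0.709, 0.705, -0.0, -0.002]
contact_force: [0.1, 0.8, 0.3]
opening: 0.27
clock 15.3 grasp now [0.4948 0.2108 0.1211] op 0.27 F [0.1 0.8 0.3] q [ 0.16  1.15 -1.31  1.91  1.24  1.2  -0.06]
turn [-0.0032 -0.003  -0.0064] shift [-0.0007  0.0011  0.0681]
```

View pics/p8.png

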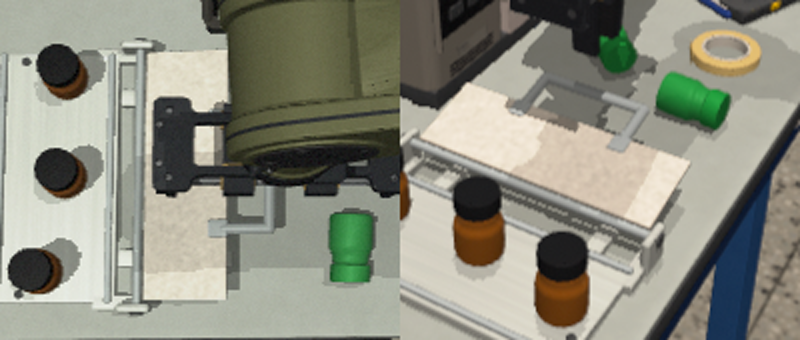

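```bash
python3 -m pendant '[[[0,0,0],[-0.001,0.001,0.03],0.27],[[0,0,0],[-0.001,0.001,0.055],0.27],[[0,0,0],[-0.001,0.001,0.068],0.27],[[0,0,0],[-0.001,0.001,0.068],0.27],[[0,0,0],[-0.001,0.001,0.068],0],[[0,0,0],[-0.001,0.001,0.068],0],[[0,0,0],[-0.001,0.001,0.068],0],[[0,0,0],[-0.001,0.001,0.068],0]]' 10; python3 go.py .4957 .2103 .053 90 0
```

```text
clock: 16.2
tool_pos: [0.4968, 0.212, 0.0442]
eef_rot: [0.709, 0.705, 0.003, -0.002]
contact_force: [0.4, 3.9, 4.7]
opening: 0.11
clock 16.2 grasp now [0.4968 0.212  0.0552] op 0.11 F [0.4 3.9 4.7] q [ 0.14  1.25 -1.24  1.93  1.37  1.15 -0.12]
turn [ 0.0011 -0.0073 -0.0057] shift [-0.0018 -0.0011  0.0022]
```

```bash
python3 -m pendant '[[[0,0,0],[0.001,0,-0.005],0],[[0,0,0],[0.003,0,-0.0116],0],[[0,0,0],[0.007,0,-0.023],0],[[0,0,0],[0.0123,0,-0.0337],0],[[0,0,0],[0.0186,0,-0.044],0],[[0,0,0],[0.0258,0,-0.0535],0],[[0,0,0],[0.034,0,-0.062],0],[[0,0,0],[0.034,0,-0.062],0]]' 25; python3 go.py .4957 .2103 .053 90 0; python3 - <<'E'
from plant import r
import cv2
a=r.snapshot('top')['image'];b=r.snapshot('scene')['image']
i=cv2.hconcat([a[130:300,150:350],b[160:330,170:370]])
cv2.imwrite('pics/p9.png',cv2.resize(i,(800,340),interpolation=cv2.INTER_CUBIC)[:,:,::-1])
E
```

```text
clock: 17.0
tool_pos: [0.497, 0.2436, 0.106]
eef_rot: [0.709, 0.705, 0.001, 0.0]
contact_force: [3.8, -3.3, 1.7]
opening: 0.108
clock 17.0 grasp now [0.497  0.2436 0.117 ] op 0.108 F [ 3.8 -3.3  1.7] q [ 0.1   1.16 -1.3   1.87  1.24  1.21 -0.09]
turn [ 0.0012 -0.0008 -0.0062] shift [-0.0334 -0.0012  0.064 ]
```

View pics/p9.png

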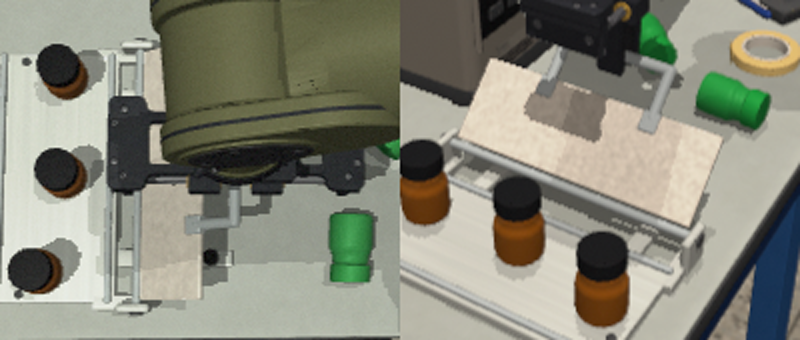

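```bash
python3 -m pendant '[[[0,0,0],[0.009,0,-0.008],0],[[0,0,0],[0.0188,0,-0.015],0],[[0,0,0],[0.029,0,-0.021],0],[[0,0,0],[0.04,0,-0.026],0],[[0,0,0],[0.0515,0,-0.0296],0],[[0,0,0],[0.0632,0,-0.0322],0],[[0,0,0],[0.0632,0,-0.0322],0],[[0,0,0],[0.0632,0,-0.0322],0]]' 25; python3 go.py .4957 .329 .15 90 0
```

```text
clock: 17.9
tool_pos: [0.4976, 0.3074, 0.1386]
eef_rot: [0.709, 0.705, 0.002, -0.001]
contact_force: [4.0, -2.7, 10.2]
opening: 0.097
clock 17.9 grasp now [0.4975 0.3073 0.1496] op 0.097 F [ 4.  -2.7 10.2] q [-0.01  1.14 -1.32  1.76  1.17  1.26 -0.09]
turn [ 0.0014 -0.0043 -0.0064] shift [ 0.0216 -0.002  -0.0003]
```

```bash
python3 -m pendant '[[[0,0,0],[0.006,0,-0.002],0],[[0,0,0],[0.012,0,-0.003],0],[[0,0,0],[0.017,0,-0.003],0],[[0,0,0],[0.021,0,-0.003],0],[[0,0,0],[0.021,0,-0.003],0],[[0,0,0],[0.021,0,-0.003],0],[[0,0,0],[0.021,0,-0.003],0]]' 25; python3 go.py .4957 .3285 .15 90 0; python3 - <<'E'
from plant import r
from h import *
d=r.snapshot('top');s=r.snapshot('scene');np.savez('top9.npz',**d);np.savez('scene9.npz',**s)
i=cv2.hconcat([d['image'][130:300,130:330],s['image'][130:300,150:350]])
cv2.imwrite('pics/p10.png',cv2.resize(i,(800,340),interpolation=cv2.INTER_CUBIC)[:,:,::-1])
E
python3 nb.py|tail -3
```

```text
clock: 18.6
tool_pos: [0.4977, 0.3285, 0.1403]
eef_rot: [0.709, 0.705, 0.002, -0.001]
contact_force: [5.0, -1.0, 2.8]
opening: 0.1
clock 18.6 grasp now [0.4977 0.3285 0.1513] op 0.1 F [ 5.  -1.   2.8] q [-0.05  1.14 -1.32  1.72  1.17  1.27 -0.09]
turn [ 0.0002 -0.0043 -0.0067] shift [-0.     -0.002   0.0013]
(258, 296, 26, 27) [0.3999 0.4324 0.01  ]
(217, 266, 25, 27) [0.4852 0.4126 0.01  ]
(170, 246, 25, 26) [0.5774 0.4118 0.01  ]
```

View pics/p10.png

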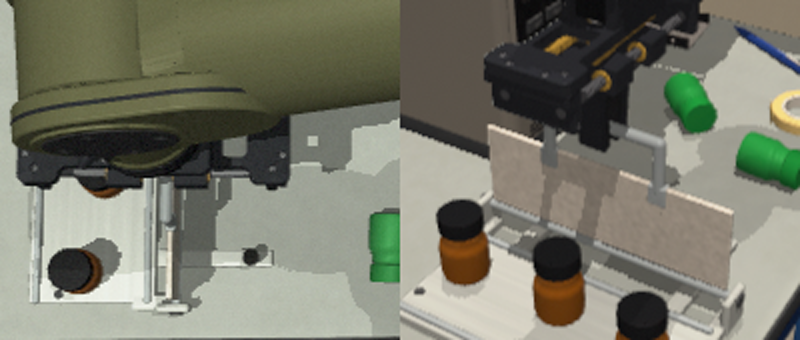

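```bash
python3 - <<'E'
from h import *
s=dict(np.load('scene9.npz'))
print(ray(s,[(316,235),(194.5,192.5)],.108).round(4))
E
python3 -m pendant '[[[0,0,0],[0,0,0],0],[[0,0,0],[0,0,0],0],[[0,0,0],[0,0,0],0],[[0,0,0],[0,0,0],0],[[0,0,0],[0,0,0],0],[[0,0,0],[0,0,0],0],[[0,0,0],[0,0,0],0],[[0,0,0],[0,0,0],0]]' 30
```

```text
[[0.3836 0.3299 0.108 ]
 [0.6058 0.3297 0.108 ]]
clock: 19.55
tool_pos: [0.4977, 0.3284, 0.1403]
eef_rot: [0.71, 0.705, 0.002, -0.001]
contact_force: [5.0, -1.9, 2.6]
opening: 0.102
```

```bash
python3 -c "
from plant import r
print(r.finish_job(), r.get_state()['clock'])"
```

```text
the job is handed in; nothing more can be done
the job is handed in; nothing more can be done
```

The fallen bottle is standing upright in the middle of the gap and released. The flap is up at its balance point, and I handed the job in at about 19.6 s with the bar still gripped at 30 N. No verdict was reported.

- **Bottle:** it stands about 11 mm off the lane centre towards the flap (limit 24 mm). Along the lane it is within about 4 mm of the middle.
- **Neighbours:** both neighbours show the same pixel positions as at the start, so they did not move measurably.
- **Flap:** its top corners are at y ≈ 0.330 m, against a hinge at 0.328 to 0.330 m. That puts it about 0.03 rad from upright (limit 0.08). The arm was steady, with 10 mm between the fingers matching the bar. The force between the fingers and the bar is not reported directly.
- **What went wrong on the way:** my first tilted approach to the bottle touched the near neighbour's cap with the gripper body, at about 30 N on the wrist sensor (limit 40 N). I backed off and saw no movement of that bottle. I then slid the fallen bottle 18 mm sideways and gripped it again with clearance.

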